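Find the hidden index notch of the lamp jig with its locking key

ROBOT

A 6-joint arm with a two-finger parallel gripper is mounted at the origin on the work surface. World frame = base frame: x ahead of the robot, y to its left, z up, the work surface at z = 0. Lengths are in m, angles in degrees, forces in N, time in s.
With the tool pointing down it reaches from about 0.3 to 0.75 m from the base axis. Payload 8.5 kg.
Tool frame: the origin (TCP) lies at the very end of the fingers, on their centre line; the grasp point (between the pads) lies 19 mm behind it (env.grip_depth is the z of the grasp point in the tool frame, in m); z points along the fingers, y is the direction in which the jaws open and shut (so a half turn about z gives the same grasp; the last joint's range is limited). The gripper opens to 85 mm and grips with 20 to 120 N. Pads are 22 mm wide; open, the fingers measure 114 mm over their backs; the gripper's body (76 mm by 85 mm) begins 54 mm behind the grasp point. The pads swing forward as they close: fully open they stand 13 mm farther back than shut.
Start: joints at [-82.409, 21.807, 74.336, -0, 83.858, -12.336], TCP at [0.187, -0.517, 0.231] pointing down, gripper open.
Joint ranges: [-178.18, 178.18], [-50.72, 133.34], [12.68, 142.11], [-81.47, 261.47], [9.98, 163.14], [-165.26, 165.26]. Speed limits (degrees/s): [136.94, 136.94, 180, 180, 180, 180].

INTERFACE

Orientations are given as a 3x3 rotation matrix whose columns are the frame's x, y, z axes.
In Python, from rig import env gives the robot as it stands.
- The arm moves only by the tool apply_moves, never from a script. Its argument "plan" is a list of rows, each an object of numbers: "tx", "ty", "tz": the shift along the world's x, y, z in mm; "rx", "ry", "rz": the turn, a rotation vector about the world's x, y, z in rad; "jaw": the opening, from -1 (shut) to 1 (fully open). A call has 1 to 12 rows; each row is the pose to reach, as a shift and turn from the pose measured when the call began; what a row does not reach only later rows make up. A row lasts 1/10 s, in which the tool goes at most 50 mm and 8.59 degrees, less where a joint would pass 70% of its speed; a pose out of reach is approached as far as the arm can. A call with a gripper value outside its range is refused whole. The fingers move at their own pace and stop on an object; "grip_force" is the grip in N (left out, the last holds). Time passes only in rows, so rows that repeat a pose let the fingers close. It gives the time, the measured TCP pose, the force and the opening at its end, in the units of the state.
- env.observe(): the state, without advancing time (a new reading comes with each control period).
- env.get_image(name): name is "scene" or "top"; returns a dict with "image" (480x640x3 uint8, red, green, blue), "intrinsics" (3x3 intrinsics, pixels), "world_from_camera" (4x4, takes a point from camera to world coordinates). Camera axes: x right, y up, looking along -z (the intrinsics and any distortion apply to the point x, -y, -z); pixel columns grow to the right and rows downward; lengths in m; the calibration is good to about 2 mm. A picture is of the moment at which its call begins. There is no depth.
- env.close_job(): hands the job in, once; it reports no verdict.
The state is a dict: "time_s": time; "q": joint angles; "qvel": joint speeds; "joint_efforts": joint torques, N m; "position": TCP position; "tool_rot": TCP orientation; "ft_force": force on the tool from outside, world axes, zero at the start; "wrist_torque": the same for the moment, N m; "grip_width": finger opening in m.
Only numpy, scipy, OpenCV 4.12 (cv2) and the standard library are available. Lean on these libraries where they do the work, as an engineer would, in place of code of your own. Each camera call takes 0.05 s, during which the arm holds its last target.

TASK

Lock the lamp jig: take the red-handled key from its wooden stand, lower its foot through the yellow-edged opening of the grey rail cover, and drag it along the slot, foot on the hidden rail, until it drops into the index notch. Stop there, see that the key's flange sits flush on the cover with the key upright, and let go. Leave the other things on the bench where they are.

Things in the scene. Friction and masses are not known exactly. Their poses are not given: they have to be found in the camera images.
- jig: Fixed lamp jig: aluminium plate with a white lamp body 148 mm across (top 38 mm high, centre at x 128, y 20 mm) and a grey covered rail 70 mm wide along y. Origin at table height under the rail's centre line, z up. Cover top at z = 42 mm, 6 mm thick. The rail that the foot slides on, under the cover, is flat with its top at z = 22 mm, in a channel 30 mm wide and 14 mm high.
- jig_entry (a point): Centre of the yellow-edged opening (30 mm in x, 33 mm in y) at the start of the slot, at the height of the cover top; axes as the jig's, the slot leads away along +y. The corners towards the slot are bevelled to lead into it. The rail below is solid here, its top 20 mm below this point.
- jig_slot_end (a point): Far end of the slot, 143 mm from the opening's centre, at the height of the cover top. The slot is straight, 13 mm wide. One notch in the rail, as wide as the channel, 26 mm long along the slot and 12 mm deep, is hidden below it: its centre lies 46 to 126 mm from the opening's centre, different each time; in the dark slot it can hardly be seen.
- key_grip (a point): The loose locking key, about 0.16 kg: centre of its square red handle, 24 x 24 mm and 54 mm high; z up along the key, the sides face x and y. Below it a steel flange 40 mm across and 5 mm thick, a shank 7 mm across and a round foot 18 mm across, 8 mm high, whose underside is 62.5 mm below this point. The foot passes the opening but not the slot; the shank runs in the slot.
- key_flange (a point): Centre of the underside of the key's flange, 32 mm below the handle's centre; z up along the key. While the foot is on the rail the flange hangs 10.5 mm above the cover; in the notch the key sinks until the flange rests on the cover, and it then stands by itself.
- key_foot (a point): Centre of the underside of the key's foot, 30.5 mm below the flange's underside.
- stand: Fixed wooden stand 80 x 80 x 40 mm, origin at the centre of its underside. At the start the key stands in its central hole (26 mm across, 34 mm deep), flange on the top face.
- lamp_center (a point): Bystander: loose round white lamp body 140 mm across, 30 mm high, centre half-way up.
- dispenser: Bystander: orange desk tape dispenser with a white roll, 70 x 130 mm, 104 mm high; origin at the centre of its underside.
- carton: Bystander: standing white carton with a blue band, 60 x 190 x 190 mm; origin at the centre of its underside.
- screw_tray: Bystander: green tray 70 x 100 x 30 mm lying on the robot's side of the rail; origin at the centre of its underside.
- screwdriver: Bystander: screwdriver lying on the table; origin at its underside.
- spare_ring: Bystander: white ring 110 mm across, 12 mm high, lying near the stand; origin at the centre of its underside.

How it is judged (in metres and radians):
On the way:
1. the key's foot is through the yellow-edged opening, under the cover (z of key_foot in the frame of jig below 0.029 m and horizontal distance between key_foot and jig_entry below 0.025 m), for 0.05 s.
At the end, for the whole second after the job is handed in: The key stands at rest, upright within 6 degrees, its foot down in the notch of the rail (at least 5.5 mm below the rail's top) and its flange on the cover within 3.5 mm (z of key_flange in the frame of jig below 0.0455 m and z of key_foot in the frame of jig below 0.0165 m and x of key_foot in the frame of jig between -0.012 and 0.012 m and y of key_foot in the frame of jig between -0.03 and 0.078 m and angle between key_flange's own z axis and vertical below 0.1 rad and linear speed of key below 0.02 m/s); the robot touches nothing.
It fails at once if one of the other things on the bench moved more than 30 mm (distance of any of lamp_center, dispenser, carton, screw_tray, screwdriver, spare_ring from where it was at the start of the episode above 0.03 m).
It also fails if it takes over 64 s, if anything falls off the work surface, if the arm or the gripper's body presses on something with over 40 N, if the wrist force passes 120 N, or if a joint passes its speed limit or range.

## Working session

There is one attempt and no reset: what is moved stays moved. The work goes in short steps, Python scripts to look and compute and a tool call to move; the robot and the scene stay as the last step left them, time stands still between calls to the robot, and variables do not carry over. Pictures are saved under pics/ and viewed, and the job is handed in when it is done.

Besides the shell and the picture viewer there is one more tool, called after ">>>" as name(argument=value, ...), one argument or row to a line, values as JSON. apply_moves: Moves the arm, as the interface text tells. Its arguments: {"type":"object","properties":{"plan":{"type":"array","items":{"type":"object","properties":{"tx":{"type":"number"},"ty":{"type":"number"},"tz":{"type":"number"},"rx":{"type":"number"},"ry":{"type":"number"},"rz":{"type":"number"},"jaw":{"type":"number"}}}},"grip_force":{"type":"number"}},"required":["plan"]}

```bash
ls; mkdir -p pics; python3 - <<'E'
from rig import env
import cv2,numpy as np
o=env.observe(); print(o)
for n in("scene","top"):
    d=env.get_image(n); cv2.imwrite(f"pics/{n}0.png",d["image"][:,:,::-1]); np.savez(f"{n}0.npz",**d); print(n,d["intrinsics"],d["world_from_camera"],d.keys())
E
```

```text
pics
{'time_s': 0.0, 'q': array([-8.24080529e+01,  2.18417326e+01,  7.43841277e+01, -1.87768664e-03,
        8.38573204e+01, -1.23362595e+01]), 'qvel': array([-0.09746265,  0.04298274, -0.07718048,  0.00304912,  0.071792  ,
        0.0761853 ]), 'joint_efforts': array([ 1.88541198e-03, -4.48453474e+01, -2.31274670e+01, -7.48311459e-05,
        4.78573405e-03,  1.69902449e-06]), 'position': array([ 0.18741013, -0.51678185,  0.2307085 ]), 'tool_rot': array([[ 9.40119273e-01,  3.40845569e-01, -2.24102643e-04],
       [ 3.40845529e-01, -9.40118220e-01,  1.43474666e-03],
       [ 2.78344065e-04, -1.42521737e-03, -9.99998946e-01]]), 'ft_force': array([-1.25905076,  0.90866372,  0.16568017]), 'wrist_torque': array([-0.03968999, -0.01063597, -0.03646729]), 'grip_width': 0.08543344611085002}
scene [[549.14173646   0.         319.75688242]
 [  0.         549.14173646 243.24811761]
 [  0.           0.           1.        ]] [[ 0.50473178 -0.58331812  0.63638494  1.3367745 ]
 [ 0.86303639  0.32357864 -0.38789825 -0.50520105]
 [ 0.0203475   0.74500794  0.66674519  0.94820943]
 [ 0.          0.          0.          1.        ]] dict_keys(['image', 'intrinsics', 'world_from_camera'])
top [[463.6310261    0.         317.26211097]
 [  0.         463.6310261  232.10273579]
 [  0.           0.           1.        ]] [[ 0.00324286  0.99598859 -0.08942152  0.39556571]
 [-0.99992764  0.00219374 -0.01182802  0.00299121]
 [-0.01158441  0.08945341  0.99592364  1.30243907]
 [ 0.          0.          0.          1.        ]] dict_keys(['image', 'intrinsics', 'world_from_camera'])
```

View pics/scene0.png

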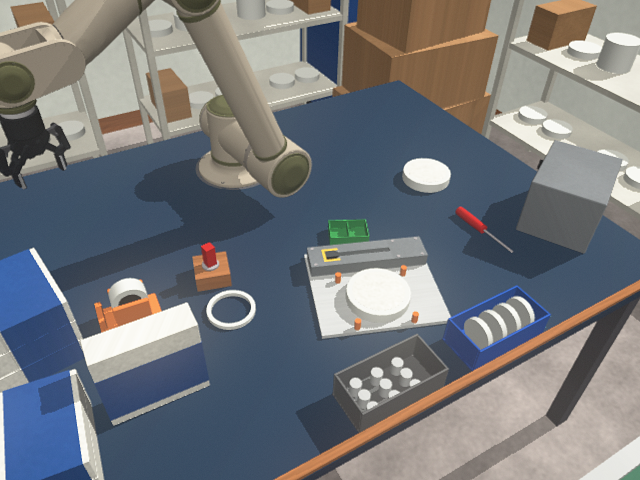

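View pics/top0.png

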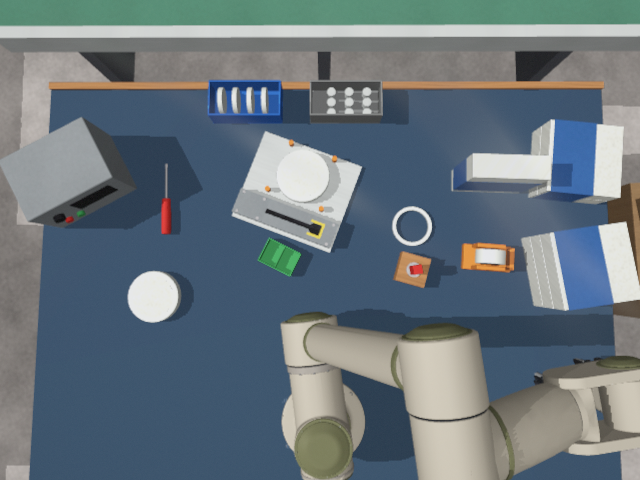

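The scene view shows the red key at about (209,255) and the yellow opening at (330,256). In the top view they are at (415,270) and (316,229), and the slot runs to about (266,211).

```bash
cat > h.py <<'E'
import numpy as np,cv2
def ray(d,px):
    K=d["intrinsics"];T=d["world_from_camera"]
    u,v=px; c=np.array([(u-K[0,2])/K[0,0],-(v-K[1,2])/K[1,1],-1]); w=T[:3,:3]@c
    return T[:3,3],w/np.linalg.norm(w)
def onz(d,px,z):
    o,w=ray(d,px); return o+w*(z-o[2])/w[2]
def tri(rs):
    A=np.zeros((3,3));b=np.zeros(3)
    for o,w in rs:
        P=np.eye(3)-np.outer(w,w);A+=P;b+=P@o
    p=np.linalg.solve(A,b); return p,[np.linalg.norm((np.eye(3)-np.outer(w,w))@(p-o)) for o,w in rs]
def proj(d,p):
    T=d["world_from_camera"];K=d["intrinsics"];c=T[:3,:3].T@(np.asarray(p)-T[:3,3])
    return np.array([K[0,2]+K[0,0]*c[0]/-c[2],K[1,2]+K[1,1]*c[1]/c[2]])
E
python3 - <<'E'
from h import *
for n,bx in(("scene",[(170,220,80,80),(290,220,160,80)]),("top",[(380,235,70,70),(225,180,120,80)])):
    d=np.load(n+"0.npz");im=d["image"];hsv=cv2.cvtColor(im,cv2.COLOR_RGB2HSV)
    for i,(x,y,w,h) in enumerate(bx):
        c=im[y:y+h,x:x+w,::-1]; s=640//w
        cv2.imwrite(f"pics/{n}_c{i}.png",cv2.resize(c,None,fx=s,fy=s,interpolation=cv2.INTER_CUBIC))
    H,S,V=cv2.split(hsv)
    for nm,m,b in(("red",((H<5)|(H>174))&(S>150)&(V>80),bx[0]),("yel",(H>20)&(H<35)&(S>130)&(V>120),bx[1]),("wood",(H>5)&(H<18)&(S>90),bx[0]),("dark",(V<45),bx[1])):
        m=m.astype(np.uint8); z=np.zeros_like(m);x,y,w,h=b;z[y:y+h,x:x+w]=m[y:y+h,x:x+w]
        nn,l,st,ce=cv2.connectedComponentsWithStats(z)
        for k in range(1,nn):
            if st[k,4]>20:
                r=cv2.minAreaRect(cv2.findNonZero((l==k).astype(np.uint8)))
                print(n,nm,st[k],ce[k].round(1),np.round(r[0],1),np.round(r[1],1),round(r[2],1))
E
```

```text
scene red [201 242  16  25 270] [208.7 254.1] [208.8 254. ] [24.  12.8] 79.7
scene yel [322 248  18  14  84] [328.6 255. ] [330.4 254.5] [12.  16.4] 84.3
scene wood [192 252  39  39 968] [211.8 273.1] [211.4 270.9] [35.2 35. ] 81.0
top red [410 265  13   9 102] [416.  269.2] [416. 269.] [ 8. 12.] 90.0
top yel [307 220  17  18  76] [317.1 229.8] [315.5 228.8] [12.9 14.3] 20.6
top wood [394 252  37  36 735] [411.5 269. ] [412. 269.] [31.7 30. ] 15.3
top dark [266 210  52  25 122] [293.2 221.4] [292.2 220.9] [55.9  4.2] 24.0
```

```bash
python3 - <<'E'
import cv2,numpy as np
a=[cv2.imread(f"pics/{n}.png") for n in("scene_c0","top_c0","scene_c1","top_c1")]
a=[cv2.resize(x,(400,int(x.shape[0]*400/x.shape[1]))) for x in a]
f=lambda x:cv2.copyMakeBorder(x,0,300-min(300,x.shape[0]),0,0,cv2.BORDER_CONSTANT)
cv2.imwrite("pics/m1.png",np.hstack([a[0],a[1]])); cv2.imwrite("pics/m2.png",np.hstack([f(a[2]),f(a[3])]))
E
```

```text
(no output)
```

View pics/m1.png

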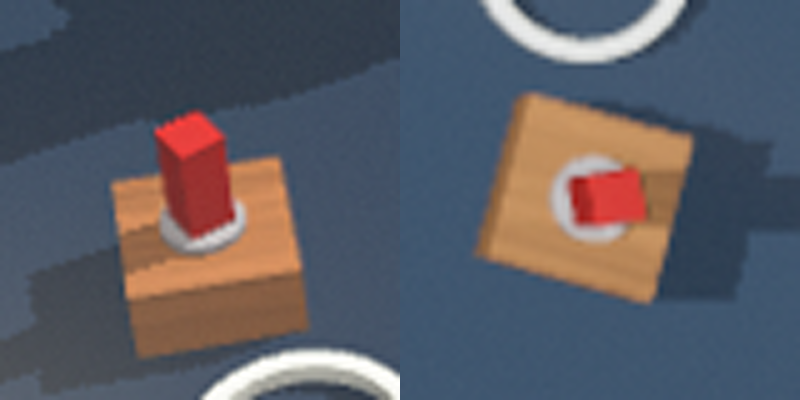

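View pics/m2.png

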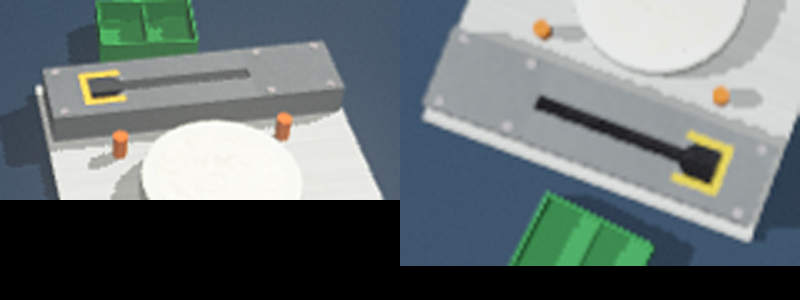

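```bash
python3 - <<'E'
from h import *
out=[]
for n,(x,y,w,h) in(("scene",(196,236,26,40)),("top",(398,256,32,28))):
    d=np.load(n+"0.npz");im=d["image"]
    print(n); print(im[y:y+h,x:x+w,0][(slice(4,20) if n=="scene" else slice(6,20))])
    c=cv2.resize(im[y:y+h,x:x+w,::-1],None,fx=12,fy=12,interpolation=cv2.INTER_CUBIC)
    for k in range(0,w,5): cv2.putText(c,str(x+k),(k*12,10),0,.35,(255,255,255)); cv2.line(c,(k*12+6,0),(k*12+6,999),(90,90,0),1)
    for k in range(0,h,5): cv2.putText(c,str(y+k),(0,k*12+10),0,.35,(255,255,255)); cv2.line(c,(0,k*12+6),(999,k*12+6),(90,90,0),1)
    out.append(c)
H=max(c.shape[0] for c in out)
cv2.imwrite("pics/m3.png",np.hstack([cv2.copyMakeBorder(c,0,H-c.shape[0],0,5,cv2.BORDER_CONSTANT) for c in out]))
E
```

```text
scene
[[ 50  52  51  50  53  54  53  55  50  53  54  51  49  51  53  52  53  54
   51  52  53  55  51  53  51  55]
 [ 54  53  52  53  54  52  51  55  53  54  49  46  50  57  52  50  51  55
   55  56  57  64  57  67  59  64]
 [ 52  53  54  52  54  53  53  51  49  45  48  98 135 152 105  58  50  64
   67  66  68  67  65  67  65  65]
 [ 53  56  59  55  55  52  50  44  54 131 141 202 239 245 204 118  69  64
   67  67  64  64  68  65  68  66]
 [ 57  67  66  59  61  54  60 136 148 240 242 236 235 236 240 202 117  67
   62  66  67  65  65  68  66  67]
 [ 69  69  67  65  64 134 152 243 243 235 234 232 232 232 235 241 203 117
   68  62  66  67  68  67  67  66]
 [ 66  67  68  65  69 223 243 237 233 232 231 232 231 232 233 234 243 204
  121  70  65  66  67  66  67  67]
 [ 67  68  68  67  67 136 213 233 234 232 231 231 231 233 233 234 238 236
  175  93  65  68  66  63  66  66]
 [ 67  68  69  66  62 103 140 213 232 233 233 232 234 234 235 229 214 167
  135  83  62  66  66  68  67  67]
 [ 67  69  68  66  65  98 113 138 210 233 235 235 235 229 214 174 145 152
  147  90  63  64  67  65  69  67]
 [ 6
[... 1817 characters left out ...]
4 201 141 149 147 148 146 117  45]
 [197 197 197 198 198 197 196 194 185 193 196 189 168 164 163 179 218 217
  218 217 216 215 215 215 204 131 154 152 150 142  98  47]
 [196 195 195 197 197 198 197 199 195 191 196 191 176 163 164 184 220 218
  217 217 216 216 215 215 204 139 154 156 155 141  63  45]
 [192 191 192 193 192 192 193 195 196 193 189 191 175 165 164 180 213 216
  214 205 201 197 196 196 187 148 151 151 152 133  48  48]
 [187 187 187 188 187 186 188 190 191 186 174 189 182 171 171 176 192 202
  204 189 176 157 154 174 173 172 171 169 161 113  46  46]
 [183 184 185 187 187 188 186 186 186 185 175 179 187 187 187 185 184 185
  197 194 184 170 182 198 197 196 195 194 181 104  48  46]]
```

View pics/m3.png

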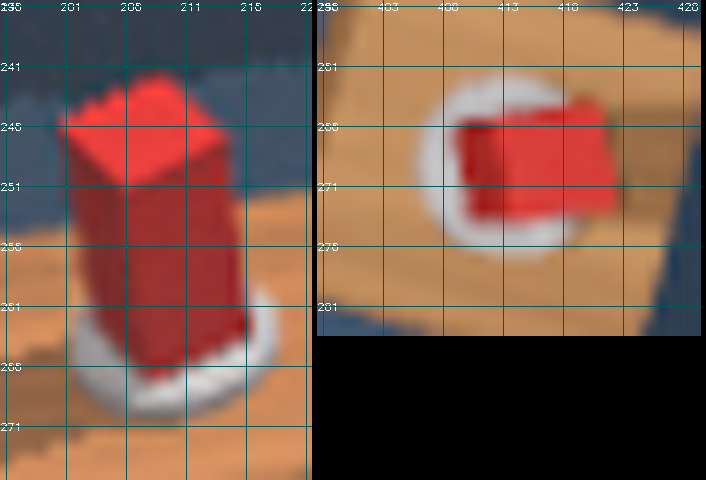

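```bash
python3 - <<'E'
from h import *
S=np.load("scene0.npz");T=np.load("top0.npz")
sc=[(200.6,246),(208.6,241.7),(214.6,246.8),(206,251)]
tp=[(422.3,272.4),(413.5,274),(412.5,266),(421,264.7)]
P=[]
for a,b in zip(sc,tp):
    p,e=tri([ray(S,a),ray(T,b)]);P.append(p);print(p.round(4),np.round(e,4))
P=np.array(P);c=P.mean(0);print("handle top",c.round(4))
for i in range(4):
    v=P[(i+1)%4]-P[i];print(np.linalg.norm(v[:2])*1e3,np.degrees(np.arctan2(v[1],v[0])))
for z in(.123,):
  for d,pp in((S,sc),(T,tp)):
    q=np.array([onz(d,x,c[2]) for x in pp]);print(q.round(4).tolist(),q.mean(0).round(4))
    print([round(np.degrees(np.arctan2(*(q[(i+1)%4]-q[i])[1::-1])),1) for i in range(4)])
# flange bottom check: stand top corners: scene + top
def L(x,y,s,ox,oy): return ((x+.5)/s-.5+ox,(y+.5)/s-.5+oy)
ss=[L(112,183,5,170,220),L(280,157,5,170,220),L(301,272,5,170,220),L(127,299,5,170,220)]
k=400/70
# top corners of stand: A(-x..)
tt=[L(652,303-0,k,380,235) for _ in [0]]
tt=[L(652-400,303,k,380,235),L(490-400,257,k,380,235),L(535-400,93,k,380,235),L(692-400,137,k,380,235)]
Q=[]
for a,b in zip(ss,tt):
    p,e=tri([ray(S,a),ray(T,b)]);Q.append(p);print("stand",p.round(4),np.round(e,4))
print(np.mean(Q,0).round(4))
# flange scene
# slot/opening
s2=160/400;o=(290,220)
E
python3 - <<'E'
import sys;sys.path.insert(0,'.')
from h import *
out=[]
for n,(x,y,w,h),s in(("scene",(302,232,66,44),11),("top",(258,200,72,46),11)):
    d=np.load(f"{n}0.npz");im=d["image"]
    c=cv2.resize(im[y:y+h,x:x+w,::-1],None,fx=s,fy=s,interpolation=cv2.INTER_CUBIC)
    for k in range(0,w,5): cv2.putText(c,str(x+k),(k*s,10),0,.35,(255,255,255)); cv2.line(c,(k*s+s//2,0),(k*s+s//2,999),(90,90,0),1)
    for k in range(0,h,5): cv2.putText(c,str(y+k),(0,k*s+10),0,.35,(255,255,255)); cv2.line(c,(0,k*s+s//2),(999,k*s+s//2),(90,90,0),1)
    cv2.imwrite(f"pics/{n}_slot.png",c)
E
```

```text
[ 0.3999 -0.2543  0.0972] [0.0001 0.0001]
[ 0.3954 -0.2322  0.0973] [0.0007 0.0007]
[ 0.4168 -0.2283  0.0968] [0.0013 0.0013]
[ 0.4202 -0.2505  0.0964] [0.0012 0.0012]
handle top [ 0.4081 -0.2413  0.0969]
22.545060693203983 101.48603918962644
21.774656653299996 10.439750006099276
22.45044617989858 -81.3521387369965
20.661221979733828 -169.2778525828392
[[0.3996, -0.2542, 0.0969], [0.3946, -0.2327, 0.0969], [0.4177, -0.2273, 0.0969], [0.4215, -0.2497, 0.0969]] [ 0.4083 -0.2409  0.0969]
[np.float64(103.2), np.float64(13.1), np.float64(-80.4), np.float64(-168.4)]
[[0.3999, -0.2544, 0.0969], [0.3957, -0.2317, 0.0969], [0.4163, -0.2294, 0.0969], [0.4197, -0.2514, 0.0969]] [ 0.4079 -0.2418  0.0969]
[np.float64(100.4), np.float64(6.3), np.float64(-81.2), np.float64(-171.3)]
stand [ 0.3595 -0.2691  0.0388] [0.0009 0.0009]
stand [ 0.3812 -0.1922  0.039 ] [0.0016 0.0016]
stand [ 0.4589 -0.2147  0.0388] [0.0015 0.0015]
stand [ 0.4376 -0.2901  0.0392] [0. 0.]
[ 0.4093 -0.2415  0.0389]
```

View pics/scene_slot.png

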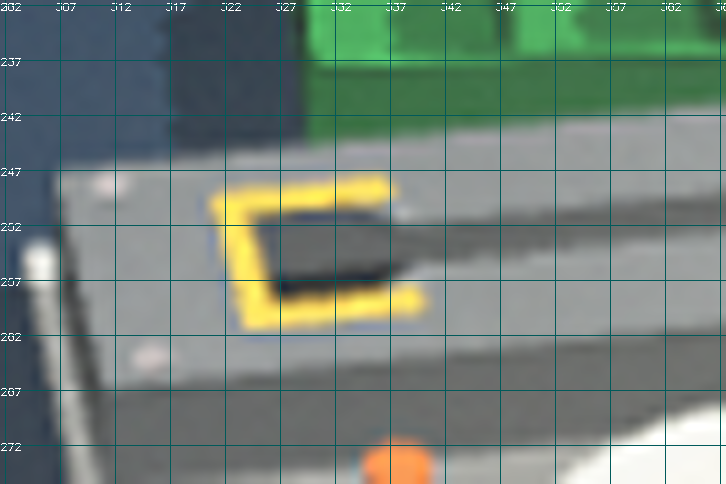

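View pics/top_slot.png

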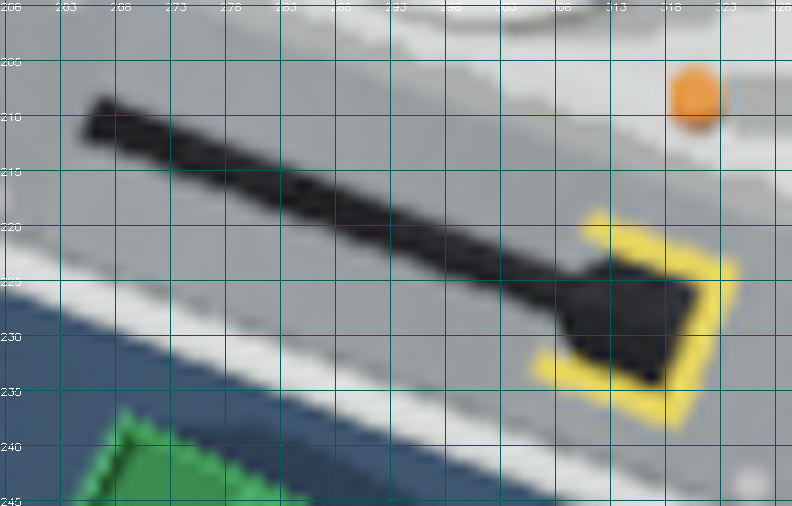

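```bash
python3 - <<'E'
from h import *
S=np.load("scene0.npz");T=np.load("top0.npz")
f=lambda x,y,s,ox,oy:((x+.5)/s-.5+ox,(y+.5)/s-.5+oy)
sc=[f(211,197,11,302,232),f(243,330,11,302,232),f(270,300,11,302,232)]
tp=[f(671,431,11,258,200),f(742,261,11,258,200),f(705,288,11,258,200)]
for a,b in zip(sc,tp):
    p,e=tri([ray(S,a),ray(T,b)]);print(p.round(4),np.round(e,4))
z=.042
nm=[("outerFar",tp[0]),("outerNear",tp[1]),("inNear",tp[2]),("inFar",f(660,392,11,258,200)),("endA",f(100,98,11,258,200)),("endB",f(80,142,11,258,200)),
 ("slotA1",f(170,125,11,258,200)),("slotB1",f(155,167,11,258,200)),("slotA2",f(550,268,11,258,200)),("slotB2",f(530,306,11,258,200))]
Q={n:onz(T,p,z) for n,p in nm}
back=(Q["inNear"]+Q["inFar"])/2;end=(Q["endA"]+Q["endB"])/2
ob=(Q["outerFar"]+Q["outerNear"])/2
m1=(Q["slotA1"]+Q["slotB1"])/2;m2=(Q["slotA2"]+Q["slotB2"])/2
for q in(back,ob,end,m1,m2):print(q.round(4))
d=(end-back);print("len",np.linalg.norm(d),"exp 159.5",np.degrees(np.arctan2(d[1],d[0])))
d2=m1-m2;print(np.degrees(np.arctan2(d2[1],d2[0])))
u=d/np.linalg.norm(d);print("u",u,"entry",back+u*.0165,end-u*.143)
# scene at z
for n,p in(("outerFar",sc[0]),("outerNear",sc[1]),("slot end?",f(0,0,1,368,243))):
    print("S",n,onz(S,p,z).round(4),Q.get(n))
E
python3 - <<'E'
import sys;sys.path.insert(0,'.')
from h import *
x,y,w,h,s=335,228,100,45,8
im=np.load("scene0.npz")["image"]
c=cv2.resize(im[y:y+h,x:x+w,::-1],None,fx=s,fy=s,interpolation=cv2.INTER_CUBIC)
cv2.imwrite("pics/scene_slot2.png",c)
E
```

```text
[0.4906 0.0142 0.0397] [0.0003 0.0003]
[ 0.533  -0.0031  0.0422] [0. 0.]
[0.5267 0.0067 0.0414] [0.0007 0.0007]
[0.5133 0.0116 0.042 ]
[0.5118 0.0056 0.042 ]
[0.5681 0.1596 0.042 ]
[0.5616 0.1414 0.042 ]
[0.5264 0.0471 0.042 ]
len 0.15782600251701112 exp 159.5 69.68046458954608
69.56565118156519
u [0.34725541 0.93777059 0.        ] entry [0.51901077 0.02708469 0.042     ] [0.51842947 0.02551486 0.042     ]
S outerFar [0.4926 0.0126 0.042 ] [0.49061292 0.01440309 0.042     ]
S outerNear [ 0.5328 -0.0029  0.042 ] [ 0.53302141 -0.00311665  0.042     ]
S slot end? [0.5292 0.1273 0.042 ] None
```

View pics/scene_slot2.png

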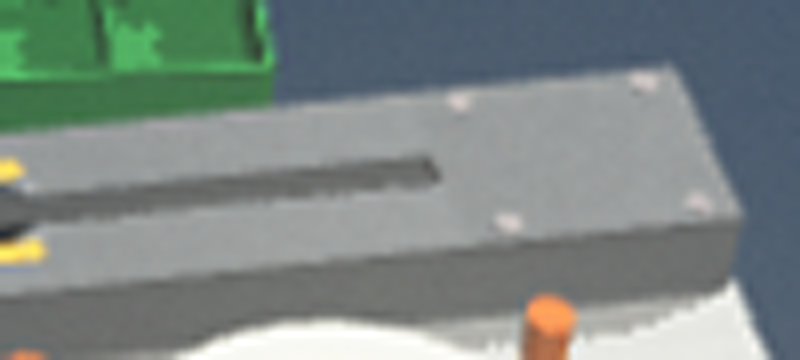

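>>> apply_moves(
  plan=[
    {"tx":40,"ty":30,"tz":0,"rz":-0.05,"jaw":1},
    {"tx":70,"ty":65,"tz":0,"rz":-0.1,"jaw":1},
    {"tx":100,"ty":100,"tz":0,"rz":-0.15,"jaw":1},
    {"tx":130,"ty":137,"tz":0,"rz":-0.166,"jaw":1},
    {"tx":160,"ty":175,"tz":0,"rz":-0.166,"jaw":1},
    {"tx":185,"ty":215,"tz":-15,"rz":-0.166,"jaw":1},
    {"tx":205,"ty":250,"tz":-40,"rz":-0.166,"jaw":1},
    {"tx":221,"ty":275.5,"tz":-70,"rz":-0.166,"jaw":1},
    {"tx":221,"ty":275.5,"tz":-90,"rz":-0.166,"jaw":1},
    {"tx":221,"ty":275.5,"tz":-90,"rz":-0.166,"jaw":1},
    {"tx":221,"ty":275.5,"tz":-90,"rz":-0.166,"jaw":1},
  ],
  grip_force=60,
)

```text
validation failed for argument at $.pl...
```

```bash
cat > look.py <<'E'
import sys
from rig import env
from h import *
tag=sys.argv[1]
a=[]
for n,(x,y,w,h) in zip(("scene","top"),[tuple(map(int,s.split(","))) for s in sys.argv[2:4]]):
    d=env.get_image(n);np.savez(f"{n}_{tag}.npz",**d);c=d["image"][y:y+h,x:x+w,::-1]
    a.append(cv2.resize(c,(400,400*h//w),interpolation=cv2.INTER_CUBIC))
H=max(c.shape[0] for c in a)
cv2.imwrite(f"pics/{tag}.png",np.hstack([cv2.copyMakeBorder(c,0,H-c.shape[0],0,0,cv2.BORDER_CONSTANT) for c in a]))
o=env.observe()
print(o["time_s"],o["position"].round(4),o["ft_force"].round(2),o["grip_width"]);print(o["tool_rot"].round(3))
E
python3 look.py a 140,170,120,120 360,220,100,100
```

```text
0.2 [ 0.1874 -0.5169  0.231 ] [0.27 0.45 0.26] 0.08548197683175936
[[ 0.94   0.341 -0.   ]
 [ 0.341 -0.94   0.001]
 [ 0.    -0.001 -1.   ]]
```

View pics/a.png

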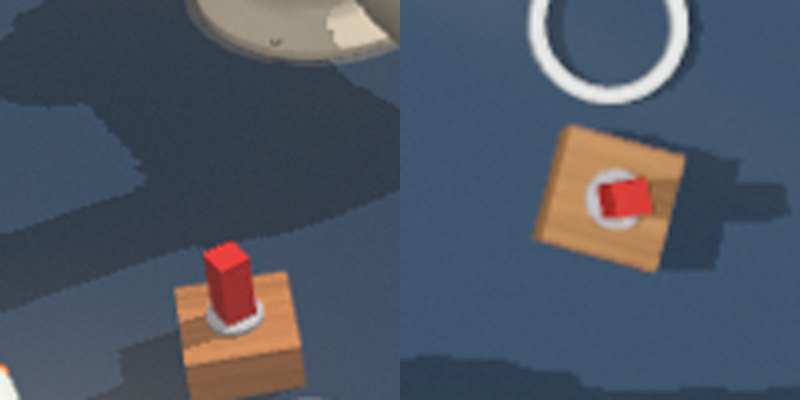

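The arm didn't move: the key is still in its stand and the call was refused. I'll retry with rounder numbers.

>>> apply_moves(
  plan=[
    {"tx":40,"ty":30,"tz":0,"rz":-0.05,"jaw":1},
    {"tx":70,"ty":65,"tz":0,"rz":-0.1,"jaw":1},
    {"tx":100,"ty":100,"tz":0,"rz":-0.15,"jaw":1},
    {"tx":130,"ty":140,"tz":0,"rz":-0.17,"jaw":1},
    {"tx":160,"ty":175,"tz":0,"rz":-0.17,"jaw":1},
    {"tx":185,"ty":215,"tz":-15,"rz":-0.17,"jaw":1},
  ],
  grip_force=60,
)

```text
validation failed for argument at $.pl...
```

>>> apply_moves(
  plan=[
    {"tx":40.0,"ty":30.0,"tz":0.0,"rx":0.0,"ry":0.0,"rz":-0.05,"jaw":1.0},
  ],
)

```text
time_s: 0.3
position: [0.225, -0.4892, 0.2303]
tool_rot: [[0.958, 0.287, -0.001], [0.287, -0.958, 0.0], [-0.001, -0.001, -1.0]]
ft_force: [0.6, 0.2, -0.9]
grip_width: 0.0857
```

All seven fields are needed, so I'll include them in every row.

>>> apply_moves(
  plan=[
    {"tx":30,"ty":38,"tz":0,"rx":0,"ry":0,"rz":-0.05,"jaw":1},
    {"tx":60,"ty":76,"tz":0,"rx":0,"ry":0,"rz":-0.1,"jaw":1},
    {"tx":90,"ty":114,"tz":0,"rx":0,"ry":0,"rz":-0.11,"jaw":1},
    {"tx":120,"ty":155,"tz":0,"rx":0,"ry":0,"rz":-0.11,"jaw":1},
    {"tx":148,"ty":195,"tz":-10,"rx":0,"ry":0,"rz":-0.11,"jaw":1},
    {"tx":170,"ty":230,"tz":-30,"rx":0,"ry":0,"rz":-0.11,"jaw":1},
    {"tx":183,"ty":248,"tz":-60,"rx":0,"ry":0,"rz":-0.11,"jaw":1},
    {"tx":183,"ty":248,"tz":-90,"rx":0,"ry":0,"rz":-0.11,"jaw":1},
    {"tx":183,"ty":248,"tz":-90,"rx":0,"ry":0,"rz":-0.11,"jaw":1},
    {"tx":183,"ty":248,"tz":-90,"rx":0,"ry":0,"rz":-0.11,"jaw":1},
  ],
  grip_force=60,
)

```text
time_s: 1.3
position: [0.4081, -0.2416, 0.1408]
tool_rot: [[0.984, 0.18, -0.001], [0.18, -0.984, 0.001], [-0.001, -0.001, -1.0]]
ft_force: [-0.0, -0.8, 0.6]
grip_width: 0.0856
```

```bash
python3 look.py b 140,170,120,120 360,220,100,100
```

```text
1.4 [ 0.4083 -0.2422  0.1417] [0.53 0.13 0.07] 0.08554455249392248
[[ 0.984  0.18   0.001]
 [ 0.18  -0.984 -0.001]
 [ 0.001  0.001 -1.   ]]
```

View pics/b.png

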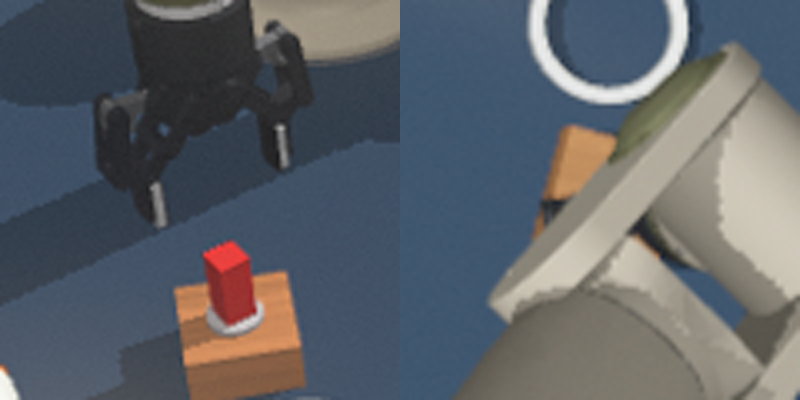

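The open gripper is centred above the red handle, which is near scene crop (228,275). I'll descend and grip.

>>> apply_moves(
  plan=[
    {"tx":0,"ty":1,"tz":-30,"rx":0,"ry":0,"rz":0,"jaw":1},
    {"tx":0,"ty":1,"tz":-60,"rx":0,"ry":0,"rz":0,"jaw":1},
    {"tx":0,"ty":1,"tz":-86,"rx":0,"ry":0,"rz":0,"jaw":1},
    {"tx":0,"ty":1,"tz":-86,"rx":0,"ry":0,"rz":0,"jaw":1},
    {"tx":0,"ty":1,"tz":-86,"rx":0,"ry":0,"rz":0,"jaw":-1},
    {"tx":0,"ty":1,"tz":-86,"rx":0,"ry":0,"rz":0,"jaw":-1},
    {"tx":0,"ty":1,"tz":-86,"rx":0,"ry":0,"rz":0,"jaw":-1},
    {"tx":0,"ty":1,"tz":-86,"rx":0,"ry":0,"rz":0,"jaw":-1},
    {"tx":0,"ty":1,"tz":-86,"rx":0,"ry":0,"rz":0,"jaw":-1},
    {"tx":0,"ty":1,"tz":-86,"rx":0,"ry":0,"rz":0,"jaw":-1},
    {"tx":0,"ty":1,"tz":-86,"rx":0,"ry":0,"rz":0,"jaw":-1},
  ],
  grip_force=60,
)

```text
time_s: 2.5
position: [0.4086, -0.2415, 0.0566]
tool_rot: [[0.984, 0.18, 0.002], [0.18, -0.984, -0.002], [0.001, 0.003, -1.0]]
ft_force: [-0.2, 0.4, 6.2]
grip_width: 0.0237
```

```bash
python3 look.py c 140,170,120,120 360,220,100,100
```

```text
2.6 [ 0.4087 -0.2415  0.0566] [-0.94  0.77  7.14] 0.023291557486256796
[[ 0.984  0.18   0.002]
 [ 0.18  -0.984 -0.002]
 [ 0.001  0.003 -1.   ]]
```

View pics/c.png

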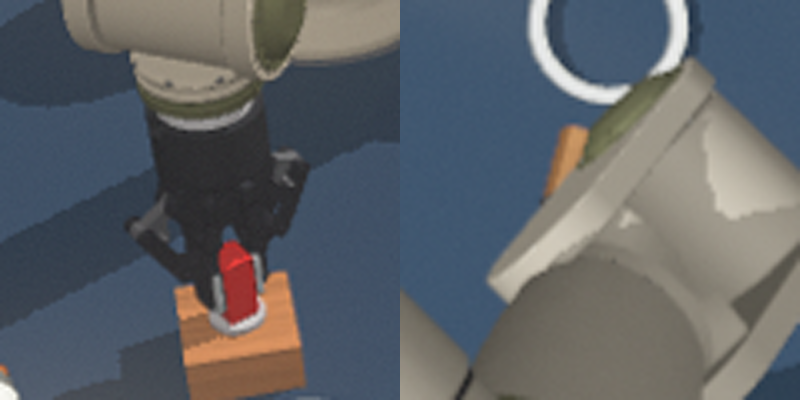

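The handle is gripped: 23.5 mm wide, tool at its expected pose. Next I lift it and carry it to above the opening, turning the jaws to lie along the slot.

>>> apply_moves(
  plan=[
    {"tx":0,"ty":0,"tz":25,"rx":0,"ry":0,"rz":0,"jaw":-1},
    {"tx":0,"ty":0,"tz":60,"rx":0,"ry":0,"rz":0,"jaw":-1},
    {"tx":8,"ty":20,"tz":80,"rx":0,"ry":0,"rz":0,"jaw":-1},
    {"tx":25,"ty":55,"tz":80,"rx":0,"ry":0,"rz":-0.08,"jaw":-1},
    {"tx":42,"ty":95,"tz":80,"rx":0,"ry":0,"rz":-0.16,"jaw":-1},
    {"tx":58,"ty":135,"tz":80,"rx":0,"ry":0,"rz":-0.24,"jaw":-1},
    {"tx":74,"ty":175,"tz":80,"rx":0,"ry":0,"rz":-0.32,"jaw":-1},
    {"tx":90,"ty":215,"tz":80,"rx":0,"ry":0,"rz":-0.4,"jaw":-1},
    {"tx":102,"ty":245,"tz":80,"rx":0,"ry":0,"rz":-0.48,"jaw":-1},
    {"tx":110,"ty":267,"tz":80,"rx":0,"ry":0,"rz":-0.54,"jaw":-1},
    {"tx":110,"ty":267,"tz":80,"rx":0,"ry":0,"rz":-0.54,"jaw":-1},
    {"tx":110,"ty":267,"tz":80,"rx":0,"ry":0,"rz":-0.54,"jaw":-1},
  ],
)

```text
time_s: 3.8
position: [0.5184, 0.0256, 0.1365]
tool_rot: [[0.937, -0.35, -0.0], [-0.35, -0.937, -0.003], [0.001, 0.003, -1.0]]
ft_force: [0.6, -0.3, -1.6]
grip_width: 0.0234
```

```bash
python3 look.py d 270,150,140,140 230,160,120,120
```

```text
3.9 [0.5184 0.0247 0.1366] [-0.24  0.83 -1.85] 0.023415942397871602
[[ 0.936 -0.352  0.   ]
 [-0.352 -0.936 -0.003]
 [ 0.001  0.003 -1.   ]]
```

View pics/d.png

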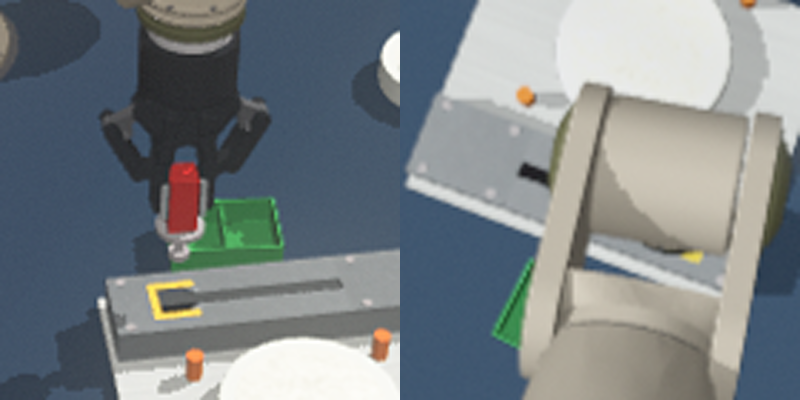

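```bash
python3 - <<'E'
from h import *
d=np.load("scene_d.npz")
x,y,w,h,s=318,200,34,56,12
c=cv2.resize(d["image"][y:y+h,x:x+w,::-1],None,fx=s,fy=s,interpolation=cv2.INTER_CUBIC)
P=np.array([.5184,.0252,.1366])
for dz in(-.0471,-.0391,-.0166,.0424-.0):
    u=proj(d,P+[0,0,dz]);print(dz,u.round(1)); q=((u-[x,y]+.5)*s).astype(int);cv2.circle(c,tuple(int(k) for k in q),3,(0,255,0),-1)
th=np.linspace(0,6.28,60)
for r,dz in((.009,-.0471),(.02,-.0166)):
    for t in th:
        u=proj(d,P+[r*np.cos(t),r*np.sin(t),dz]);q=((u-[x,y]+.5)*s).astype(int);cv2.circle(c,tuple(int(k) for k in q),1,(255,255,0),-1)
cv2.imwrite("pics/d2.png",c)
E
```

```text
-0.0471 [331.3 239.3]
-0.0391 [331.4 236.8]
-0.0166 [331.7 229.5]
0.0424 [332.6 209.6]
```

View pics/d2.png

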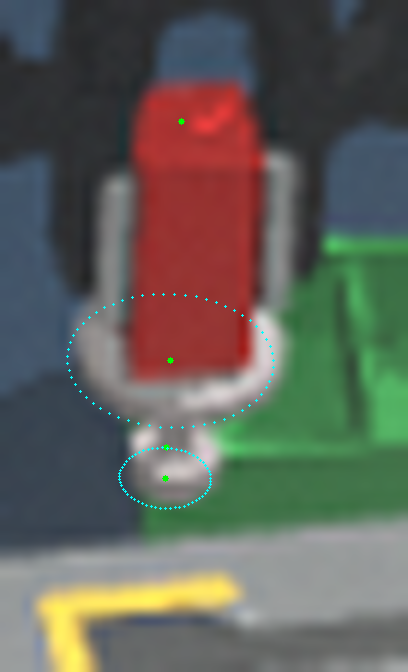

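The key hangs upright above the opening, with the foot within about 1 px (roughly 2 mm) of the predicted spot, inside the ±6 mm clearance. I'll lower it.

>>> apply_moves(
  plan=[
    {"tx":0.5,"ty":1,"tz":-20,"rx":0,"ry":0,"rz":0,"jaw":-1},
    {"tx":0.5,"ty":1,"tz":-40,"rx":0,"ry":0,"rz":0,"jaw":-1},
    {"tx":0.5,"ty":1,"tz":-50,"rx":0,"ry":0,"rz":0,"jaw":-1},
    {"tx":0.5,"ty":1,"tz":-57,"rx":0,"ry":0,"rz":0,"jaw":-1},
    {"tx":0.5,"ty":1,"tz":-62,"rx":0,"ry":0,"rz":0,"jaw":-1},
    {"tx":0.5,"ty":1,"tz":-65,"rx":0,"ry":0,"rz":0,"jaw":-1},
    {"tx":0.5,"ty":1,"tz":-66,"rx":0,"ry":0,"rz":0,"jaw":-1},
    {"tx":0.5,"ty":1,"tz":-66,"rx":0,"ry":0,"rz":0,"jaw":-1},
  ],
)

```text
time_s: 4.7
position: [0.519, 0.0257, 0.0709]
tool_rot: [[0.936, -0.352, 0.001], [-0.352, -0.936, -0.003], [0.002, 0.003, -1.0]]
ft_force: [-0.4, -0.6, -2.4]
grip_width: 0.0236
```

```bash
python3 look.py e 290,190,100,100 230,160,120,120
```

```text
4.8 [0.519  0.0257 0.0709] [-0.27 -0.53 -1.97] 0.023486362688190716
[[ 0.936 -0.352  0.001]
 [-0.352 -0.936 -0.003]
 [ 0.002  0.003 -1.   ]]
```

View pics/e.png

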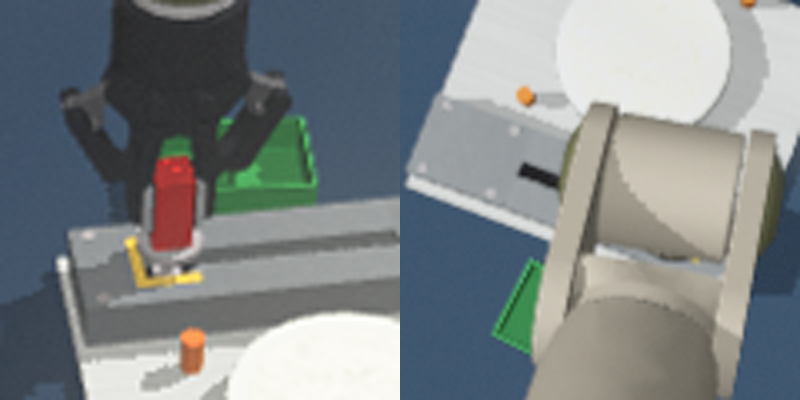

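The foot is inside the yellow frame near scene crop (170,268), with no contact yet. Next I feel for the rail.

>>> apply_moves(
  plan=[
    {"tx":0,"ty":0,"tz":-1,"rx":0,"ry":0,"rz":0,"jaw":-1},
    {"tx":0,"ty":0,"tz":-2,"rx":0,"ry":0,"rz":0,"jaw":-1},
    {"tx":0,"ty":0,"tz":-3,"rx":0,"ry":0,"rz":0,"jaw":-1},
    {"tx":0,"ty":0,"tz":-3,"rx":0,"ry":0,"rz":0,"jaw":-1},
  ],
)

```text
time_s: 5.2
position: [0.5193, 0.0257, 0.069]
tool_rot: [[0.936, -0.352, 0.002], [-0.352, -0.936, -0.004], [0.003, 0.003, -1.0]]
ft_force: [-3.8, 0.6, 9.4]
grip_width: 0.0232
```

Rail contact is at TCP z 0.069 with about 10 N, matching the prediction. I'll start the drag along (0.347, 0.938).

>>> apply_moves(
  plan=[
    {"tx":1.0,"ty":4,"tz":-0.5,"rx":0,"ry":0,"rz":0,"jaw":-1},
    {"tx":2.5,"ty":8,"tz":-0.5,"rx":0,"ry":0,"rz":0,"jaw":-1},
    {"tx":4,"ty":12,"tz":-0.5,"rx":0,"ry":0,"rz":0,"jaw":-1},
    {"tx":5.5,"ty":16,"tz":-0.5,"rx":0,"ry":0,"rz":0,"jaw":-1},
    {"tx":7,"ty":20,"tz":-0.5,"rx":0,"ry":0,"rz":0,"jaw":-1},
    {"tx":8.5,"ty":24,"tz":-0.5,"rx":0,"ry":0,"rz":0,"jaw":-1},
    {"tx":10,"ty":28,"tz":-0.5,"rx":0,"ry":0,"rz":0,"jaw":-1},
    {"tx":10,"ty":28,"tz":-0.5,"rx":0,"ry":0,"rz":0,"jaw":-1},
  ],
)

```text
time_s: 6.0
position: [0.53, 0.0541, 0.0691]
tool_rot: [[0.936, -0.351, 0.004], [-0.351, -0.936, -0.004], [0.005, 0.003, -1.0]]
ft_force: [-0.6, -1.4, 5.1]
grip_width: 0.0236
```

```bash
python3 look.py f 290,190,100,100 230,160,120,120
```

```text
6.1 [0.53   0.054  0.0691] [-0.67  0.22  5.81] 0.023255522759185715
[[ 0.936 -0.351  0.004]
 [-0.351 -0.936 -0.004]
 [ 0.005  0.002 -1.   ]]
```

View pics/f.png

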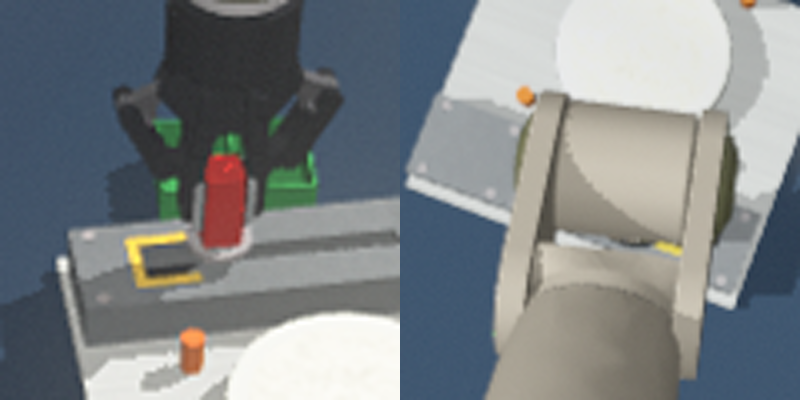

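>>> apply_moves(
  plan=[
    {"tx":0.7,"ty":2,"tz":-1.5,"rx":0,"ry":0,"rz":0,"jaw":-1},
    {"tx":1.4,"ty":4,"tz":-1.5,"rx":0,"ry":0,"rz":0,"jaw":-1},
    {"tx":2.1,"ty":6,"tz":-1.5,"rx":0,"ry":0,"rz":0,"jaw":-1},
    {"tx":2.8,"ty":8,"tz":-1.5,"rx":0,"ry":0,"rz":0,"jaw":-1},
    {"tx":2.8,"ty":8,"tz":-1.5,"rx":0,"ry":0,"rz":0,"jaw":-1},
  ],
)

```text
time_s: 6.6
position: [0.5338, 0.0614, 0.069]
tool_rot: [[0.936, -0.351, 0.007], [-0.351, -0.936, -0.006], [0.008, 0.003, -1.0]]
ft_force: [-2.2, -3.6, 13.3]
grip_width: 0.0235
```

>>> apply_moves(
  plan=[
    {"tx":0,"ty":2,"tz":-1,"rx":0,"ry":0,"rz":0,"jaw":-1},
    {"tx":0.5,"ty":4,"tz":-1,"rx":0,"ry":0,"rz":0,"jaw":-1},
    {"tx":1,"ty":6,"tz":-1,"rx":0,"ry":0,"rz":0,"jaw":-1},
    {"tx":1.5,"ty":8,"tz":-1,"rx":0,"ry":0,"rz":0,"jaw":-1},
    {"tx":1.5,"ty":8,"tz":-1,"rx":0,"ry":0,"rz":0,"jaw":-1},
  ],
)

```text
time_s: 7.1
position: [0.5362, 0.0692, 0.069]
tool_rot: [[0.937, -0.35, 0.009], [-0.35, -0.937, -0.007], [0.011, 0.004, -1.0]]
ft_force: [-1.6, -3.1, 9.5]
grip_width: 0.0233
```

>>> apply_moves(
  plan=[
    {"tx":0.3,"ty":2,"tz":-1,"rx":0.007,"ry":0.009,"rz":0,"jaw":-1},
    {"tx":1,"ty":4,"tz":-1,"rx":0.007,"ry":0.009,"rz":0,"jaw":-1},
    {"tx":1.5,"ty":6,"tz":-1,"rx":0.007,"ry":0.009,"rz":0,"jaw":-1},
    {"tx":2,"ty":8,"tz":-1,"rx":0.007,"ry":0.009,"rz":0,"jaw":-1},
    {"tx":2,"ty":8,"tz":-1,"rx":0.007,"ry":0.009,"rz":0,"jaw":-1},
  ],
)

```text
time_s: 7.6
position: [0.5392, 0.0769, 0.069]
tool_rot: [[0.937, -0.35, 0.003], [-0.35, -0.937, -0.002], [0.003, 0.001, -1.0]]
ft_force: [-1.6, -4.5, 9.5]
grip_width: 0.0233
```

>>> apply_moves(
  plan=[
    {"tx":0.3,"ty":2,"tz":-1,"rx":0.002,"ry":0.003,"rz":0,"jaw":-1},
    {"tx":1,"ty":4,"tz":-1,"rx":0.002,"ry":0.003,"rz":0,"jaw":-1},
    {"tx":1.5,"ty":6,"tz":-1,"rx":0.002,"ry":0.003,"rz":0,"jaw":-1},
    {"tx":2,"ty":8,"tz":-1,"rx":0.002,"ry":0.003,"rz":0,"jaw":-1},
    {"tx":2,"ty":8,"tz":-1,"rx":0.002,"ry":0.003,"rz":0,"jaw":-1},
  ],
)

```text
time_s: 8.1
position: [0.5421, 0.0846, 0.069]
tool_rot: [[0.937, -0.349, 0.002], [-0.349, -0.937, -0.001], [0.003, 0.0, -1.0]]
ft_force: [-1.5, -4.5, 10.0]
grip_width: 0.0231
```

>>> apply_moves(
  plan=[
    {"tx":0.3,"ty":2,"tz":-1,"rx":0.002,"ry":0.003,"rz":0,"jaw":-1},
    {"tx":1,"ty":4,"tz":-1,"rx":0.002,"ry":0.003,"rz":0,"jaw":-1},
    {"tx":1.5,"ty":6,"tz":-1,"rx":0.002,"ry":0.003,"rz":0,"jaw":-1},
    {"tx":2,"ty":8,"tz":-1,"rx":0.002,"ry":0.003,"rz":0,"jaw":-1},
    {"tx":2,"ty":8,"tz":-1,"rx":0.002,"ry":0.003,"rz":0,"jaw":-1},
  ],
)

```text
time_s: 8.6
position: [0.5445, 0.0931, 0.0681]
tool_rot: [[0.937, -0.349, 0.0], [-0.349, -0.937, 0.001], [-0.0, -0.001, -1.0]]
ft_force: [1.0, 1.0, 0.5]
grip_width: 0.0233
```

z fell below the rail and the force vanished, so the foot is over the notch. I'll lower it straight down.

>>> apply_moves(
  plan=[
    {"tx":0,"ty":0,"tz":-2,"rx":0,"ry":0,"rz":0,"jaw":-1},
    {"tx":0,"ty":0,"tz":-4,"rx":0,"ry":0,"rz":0,"jaw":-1},
    {"tx":0,"ty":0,"tz":-6,"rx":0,"ry":0,"rz":0,"jaw":-1},
    {"tx":0,"ty":0,"tz":-8,"rx":0,"ry":0,"rz":0,"jaw":-1},
    {"tx":0,"ty":0,"tz":-9,"rx":0,"ry":0,"rz":0,"jaw":-1},
    {"tx":0,"ty":0,"tz":-9,"rx":0,"ry":0,"rz":0,"jaw":-1},
  ],
)

```text
time_s: 9.2
position: [0.5447, 0.094, 0.0587]
tool_rot: [[0.937, -0.349, 0.001], [-0.349, -0.937, 0.003], [-0.0, -0.003, -1.0]]
ft_force: [2.1, 5.8, -1.3]
grip_width: 0.0236
```

```bash
python3 look.py g 310,180,100,100 230,160,120,120
```

```text
9.3 [0.5447 0.094  0.0587] [ 2.84  5.82 -0.72] 0.023567313870711128
[[ 0.937 -0.349  0.001]
 [-0.349 -0.937  0.003]
 [-0.    -0.003 -1.   ]]
```

View pics/g.png

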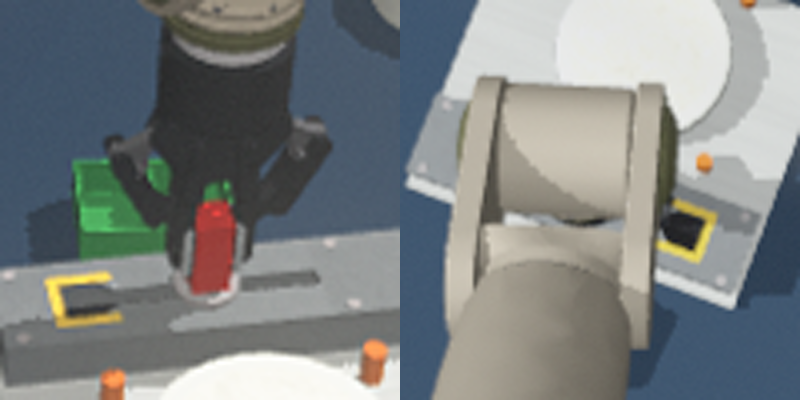

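The flange is on the cover near scene crop (207,290). There's a slight +y side force from the near notch wall, so I'll ease 2 mm along the slot and seat it.

>>> apply_moves(
  plan=[
    {"tx":0.4,"ty":1,"tz":0,"rx":0,"ry":0,"rz":0,"jaw":-1},
    {"tx":0.8,"ty":2,"tz":-0.5,"rx":0,"ry":0,"rz":0,"jaw":-1},
    {"tx":0.8,"ty":2,"tz":-1,"rx":0,"ry":0,"rz":0,"jaw":-1},
    {"tx":0.8,"ty":2,"tz":-1,"rx":0,"ry":0,"rz":0,"jaw":-1},
  ],
)

```text
time_s: 9.7
position: [0.5455, 0.0954, 0.0586]
tool_rot: [[0.937, -0.349, 0.001], [-0.349, -0.937, 0.002], [0.001, -0.002, -1.0]]
ft_force: [-3.0, -1.3, 12.3]
grip_width: 0.0232
```

It's seated on the cover at z 0.0586 (flush is 0.0585) with 12 N down. I'll relax the press and open.

>>> apply_moves(
  plan=[
    {"tx":0,"ty":0,"tz":0,"rx":0,"ry":0,"rz":0,"jaw":-1},
    {"tx":0,"ty":0,"tz":0,"rx":0,"ry":0,"rz":0,"jaw":0.2},
    {"tx":0,"ty":0,"tz":0,"rx":0,"ry":0,"rz":0,"jaw":0.2},
    {"tx":0,"ty":0,"tz":0,"rx":0,"ry":0,"rz":0,"jaw":0.5},
    {"tx":0,"ty":0,"tz":0,"rx":0,"ry":0,"rz":0,"jaw":0.5},
    {"tx":0,"ty":0,"tz":0,"rx":0,"ry":0,"rz":0,"jaw":0.5},
  ],
)

```text
time_s: 10.3
position: [0.5455, 0.0954, 0.0585]
tool_rot: [[0.937, -0.349, 0.001], [-0.349, -0.937, 0.002], [0.0, -0.002, -1.0]]
ft_force: [0.6, 0.5, -0.3]
grip_width: 0.0642
```

```bash
python3 look.py i 310,180,100,100 230,160,120,120
```

```text
10.4 [0.5455 0.0954 0.0585] [-0.7  -0.23 -0.62] 0.06424406348175868
[[ 0.937 -0.349  0.001]
 [-0.349 -0.937  0.002]
 [ 0.001 -0.002 -1.   ]]
```

View pics/i.png

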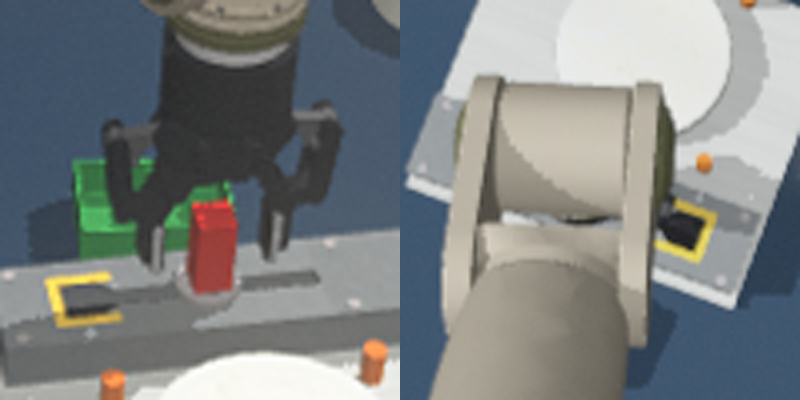

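The key stands free between the open fingers. I'll retreat straight up, then back so the top view is clear.

>>> apply_moves(
  plan=[
    {"tx":0,"ty":0,"tz":15,"rx":0,"ry":0,"rz":0,"jaw":0.5},
    {"tx":0,"ty":0,"tz":40,"rx":0,"ry":0,"rz":0,"jaw":0.5},
    {"tx":0,"ty":0,"tz":80,"rx":0,"ry":0,"rz":0,"jaw":0.5},
    {"tx":0,"ty":0,"tz":120,"rx":0,"ry":0,"rz":0,"jaw":0.5},
    {"tx":-30,"ty":0,"tz":140,"rx":0,"ry":0,"rz":0,"jaw":0.5},
    {"tx":-70,"ty":0,"tz":150,"rx":0,"ry":0,"rz":0,"jaw":0.5},
    {"tx":-110,"ty":0,"tz":150,"rx":0,"ry":0,"rz":0,"jaw":0.5},
    {"tx":-150,"ty":0,"tz":150,"rx":0,"ry":0,"rz":0,"jaw":0.5},
    {"tx":-180,"ty":0,"tz":150,"rx":0,"ry":0,"rz":0,"jaw":0.5},
    {"tx":-180,"ty":0,"tz":150,"rx":0,"ry":0,"rz":0,"jaw":0.5},
  ],
)

```text
time_s: 11.4
position: [0.3624, 0.0958, 0.2087]
tool_rot: [[0.937, -0.348, 0.001], [-0.348, -0.937, 0.002], [-0.0, -0.002, -1.0]]
ft_force: [-0.0, 0.5, -0.0]
grip_width: 0.0642
```

```bash
python3 look.py j 310,180,100,100 230,160,120,120
```

```text
11.5 [0.3658 0.0954 0.209 ] [0.47 0.07 1.17] 0.06401656755454832
[[ 0.937 -0.349  0.003]
 [-0.349 -0.937  0.002]
 [ 0.002 -0.002 -1.   ]]
```

View pics/j.png

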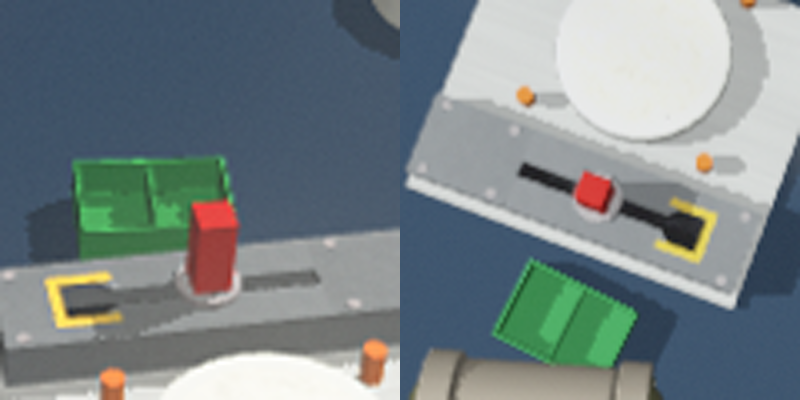

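The key stands upright in the slot in both views (top crop (595,193), scene crop (212,250)). I'll check the height and tilt, compare the bystanders with the first images, and then hand in.

```bash
python3 - <<'E'
from h import *
S=np.load("scene_j.npz");T=np.load("top_j.npz")
C=[]
for d,(x,y,w,h),t in((S,(350,225,30,40),195),(T,(275,205,30,30),195)):
    im=d["image"];hs=cv2.cvtColor(im,cv2.COLOR_RGB2HSV);H,s,V=cv2.split(hs)
    m=(((H<6)|(H>172))&(s>140)&(V>t)).astype(np.uint8);z=0*m;z[y:y+h,x:x+w]=m[y:y+h,x:x+w]
    M=cv2.moments(z,True);c=(M["m10"]/M["m00"],M["m01"]/M["m00"]);print(c,M["m00"]);C.append(ray(d,c))
p,e=tri(C);print("handle top",p.round(4),np.round(e,4))
f=np.array([.5455,.0954,.101]); print("expected upright flush",f, "tilt deg~",np.degrees(np.hypot(*(p-f)[:2])/.06))
for n in("scene","top"):
    a=np.load(n+"0.npz")["image"];b=np.load(n+"_j.npz")["image"]
    D=(cv2.absdiff(a,b).max(2)>45).astype(np.uint8)*255
    cv2.imwrite(f"pics/diff_{n}.png",D)
a=[cv2.resize(cv2.imread(f"pics/diff_{n}.png"),(400,300)) for n in("scene","top")]
cv2.imwrite("pics/diff.png",np.hstack(a))
E
```

```text
(363.30357142857144, 233.44642857142858) 56.0
(287.2238805970149, 216.50746268656715) 67.0
handle top [0.545  0.0968 0.098 ] [0.0008 0.0008]
expected upright flush [0.5455 0.0954 0.101 ] tilt deg~ 1.4285493299680863
```

View pics/diff.png

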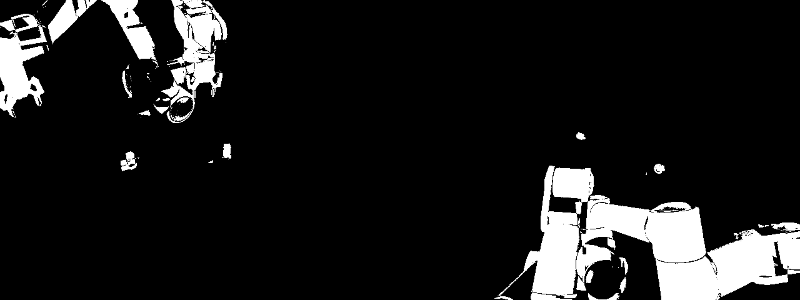

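The difference images show only the arm and the key changing, so the bystanders haven't moved.

```bash
python3 -c "
from rig import env
print(env.close_job())"
```

```text
the job is handed in; nothing more can be done
None
```

The key is locked in the index notch with its flange flush on the cover. I let go of it, backed the arm away and handed the job in at about 11.5 s. The hand-in gives no verdict, so these are my own last checks.

**What I did:** I took the key from the stand and lowered its foot through the yellow opening. I dragged it about 72 mm along the slot with a light press, until it dropped. I then lowered it to the cover, eased it 2 mm off the near notch wall, seated it with about 12 N and released it.

**What the checks showed:**
- **Drop:** the tool sank 10.4 mm from its height on the rail, against the expected 10.5 mm.
- **Height:** the handle's top measured 98 mm from the two views, against an expected 101 mm. It also read 2 mm low in the stand, so I put this down to calibration.
- **Upright:** the tilt is about 1.4°, which is within the measuring error.
- **Bystanders:** comparing the pictures before and after shows only the arm and the key changed.

**What went wrong:** the first two move calls were refused, apparently because some row fields were left out. The arm did not move.

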